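Centre the wobbly urn on its plinth

ROBOT

A 6-joint arm with a two-finger parallel gripper is mounted at the origin on the work surface. World frame = base frame: x ahead of the robot, y to its left, z up, the work surface at z = 0. Lengths are in m, angles in rad, forces in N, time in s.
With the tool pointing down it reaches from about 0.275 to 0.85 m from the base axis. Payload 5.2 kg.
Tool frame: the origin (TCP) lies between the finger pads; the fingertips stand 14 mm ahead of it and the grasp point (between the pads) lies 5 mm behind it (env.tcp_to_tips is the distance from the TCP to the fingertips, in m); z points along the fingers, y is the direction in which the jaws open and shut (so a half turn about z gives the same grasp; the last joint's range is limited). The gripper opens to 85 mm and grips with 20 to 120 N. Pads are 22 mm wide; open, the fingers measure 114 mm over their backs; the gripper's body (76 mm by 85 mm) begins 54 mm behind the grasp point. The pads swing forward as they close: fully open they stand 13 mm farther back than shut.
Start: joints at [-1.423, 0.259, 1.535, -0, 1.348, -0.203], TCP at [0.189, -0.517, 0.209] pointing down, gripper open.
Joint ranges: [-3.14, 3.14], [-0.91, 2.08], [0.19, 2.58], [-1.22, 4.36], [0.22, 2.71], [-3.12, 3.12]. Speed limits (rad/s): [2.57, 2.57, 3.14, 3.14, 3.14, 3.14].

INTERFACE

Orientations are given as a rotation vector (axis times angle).
In Python, from rig import readout, eyes, workorder, env gives the robot as it stands. The module is installed in compiled form; this text tells all that it offers.
- The arm moves only by the shell command python3 -m crank 'ROWS'. ROWS is JSON, a list of rows, each an object with "delta_pos": the shift along the tool's x, y, z in cm, a list of three; "rotation": the turn, a rotation vector about the tool's x, y, z in rad, a list of three; "claw": the closure, from 0 (fully open) to 1 (shut). In form: [{"delta_pos": [x, y, z], "rotation": [wx, wy, wz], "claw": claw}, ...]. A call has 1 to 8 rows; each row shifts and turns the pose as measured when the row begins, along the tool's axes as they then stand; what a row does not reach is not made up. A row lasts 1/12 s, in which the tool goes at most 41.7 mm and 7.16 degrees, less where a joint would pass 70% of its speed; a pose out of reach is approached as far as the arm can. A call with a gripper value outside its range is refused whole. The fingers move at their own pace and stop on an object; the grip force is fixed at half the most. Time passes only in rows, so rows that do not move let the fingers close. It gives the time, the measured TCP pose, the force and the opening at its end, in the units of the state.
- readout.get_state(): the state, without advancing time (a new reading comes with each control period).
- eyes.snapshot(name): name is "scene" or "side" or "wrist"; returns a dict with "pixels" (384x512x3 uint8, red, green, blue), "intrinsics" (3x3 intrinsics, pixels), "R" (3x3) and "t" (3): a world point X has camera coordinates R X + t. Camera axes: x right, y down, z forward; pixel columns grow to the right and rows downward; lengths in m; the calibration is good to about 2 mm. A picture is of the moment at which its call begins. There is no depth.
- workorder.job_done(): hands the job in, once; it reports no verdict.
The state is a dict: "time": time; "q": joint angles; "joint_velocities": joint speeds; "joint_efforts": joint torques, N m; "eef_pos": TCP position; "tool_rot": TCP orientation; "ft_force": force on the tool from outside, world axes, zero at the start; "ft_torque": the same for the moment, N m; "grip_width": opening from 0.0 (shut) to 1.0 (fully open).
Only numpy, scipy, OpenCV 4.12 (cv2) and the standard library are available. Lean on these libraries where they do the work, as an engineer would, in place of code of your own. Each camera call takes 0.05 s, during which the arm holds its last target. There are 200 camera calls.

TASK

The little cream ceramic urn stands off-centre on its round wooden plinth. With a fingertip, nudge the urn with light taps until it stands upright in the middle of the plinth, then take the hand away. Do not pinch or lift it, tip it over or knock it off, and leave the other things on the desk where they are.

Things in the scene. Friction and masses are not known exactly. Their poses are not given: they have to be found in the camera images.
- urn: cream ceramic lidded urn, loose, round about its z, 62 mm tall, about 70 g, top-heavy. Round foot 36 mm across with a straight side 16 mm high; above it a thin stem (14 mm across), a bowl (34 mm across, 40 to 46 mm up) and a lid knob. Origin: centre of the foot's underside. Pushed at the foot it slides and stops with the push; pushed at the bowl it may tip. It starts 16 to 24 mm off centre, in any direction
- plinth_top (a point): the centre of the flat top of the round turned wooden plinth, 40 mm above the desk. The plinth is fixed to the desk; its top is 90 mm in diameter, its widest part is the base, 102 mm in diameter. z up; its yaw means nothing
- chest: bystander: mahogany dollhouse chest of drawers, loose, 56 x 103 x 81 mm high, origin at the centre of its underside, drawers on its -x face
- tin: bystander: round open tin, loose, 68 mm in diameter, 22 mm high, with brass drawer pulls in it, origin at the centre of its underside
- plane: bystander: steel miniature plane, loose, 100 mm long (x) x 26 mm, about 36 mm high, origin at the centre of its sole
- bathtub: bystander: cream ceramic dollhouse bathtub, loose, 130 (x) x 64 x 54 mm high, origin at the centre of its underside
Mind the look-alikes: they are no part of the job. What is shaped like the urn but orange is not meant.

How it is judged:
By the outcome, as a careful person would: the job done as asked, in the order asked, and still so for the second after the job is handed in, with the robot touching nothing.
It also fails if it takes over 58 s, if anything falls off the work surface, if the arm or the gripper's body presses on something with over 40 N, if the wrist force passes 120 N, or if a joint passes its speed limit or range.

## Working session

There is one attempt and no reset: what is moved stays moved. The work goes in short steps, Python scripts to look and compute and a shell command to move; the robot and the scene stay as the last step left them, time stands still between calls to the robot, and variables do not carry over. Pictures are saved under pics/ and viewed, about 8 in all and at most 12, crops included, and the job is handed in when it is done.

```bash
mkdir -p pics
cat > h.py <<'E'
import numpy as np, cv2
from rig import readout, eyes, workorder, env
def snap(n,f=None):
    s=eyes.snapshot(n)
    if f: cv2.imwrite('pics/'+f,s['pixels'][:,:,::-1])
    return s
def plane(s,u,v,z):
    K,R,t=[np.array(s[k]) for k in('intrinsics','R','t')]
    c=-R.T@t; d=R.T@np.linalg.inv(K)@[u,v,1]
    return c+d*(z-c[2])/d[2]
def proj(s,X):
    p=np.array(s['intrinsics'])@(np.array(s['R'])@np.array(X)+s['t']); return p[:2]/p[2]
E
python3 - <<'E'
from h import *
a=snap('scene');b=snap('side')
cv2.imwrite('pics/a.png',np.hstack([a['pixels'],b['pixels']])[:,:,::-1])
im=cv2.imread('pics/a.png'); cv2.imwrite('pics/a1.png',im[:,:512]);cv2.imwrite('pics/a2.png',im[:,512:])
for s in(a,b): print(-np.array(s['R']).T@s['t'], np.array(s['intrinsics']).tolist())
s=readout.get_state();print(s['time'],s['tool_rot'],s['grip_width'],env.tcp_to_tips)
E
```

```text
[1.20157158 0.29626571 0.50586373] [[367.7394960428797, 0.0, 253.69872463593572], [0.0, 367.7394960428797, 189.1986071314191], [0.0, 0.0, 1.0]]
[0.41586881 0.79945678 0.68595774] [[413.49524111799514, 0.0, 255.7743110171107], [0.0, 413.49524111799514, 192.10813055717495], [0.0, 0.0, 1.0]]
0.1 [-3.09176051e+00 -5.47926104e-01 -1.11231759e-04] 0.9969236158032223 0.014
```

View pics/a1.png

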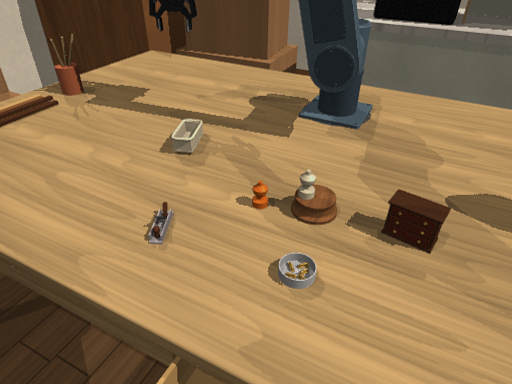

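View pics/a2.png

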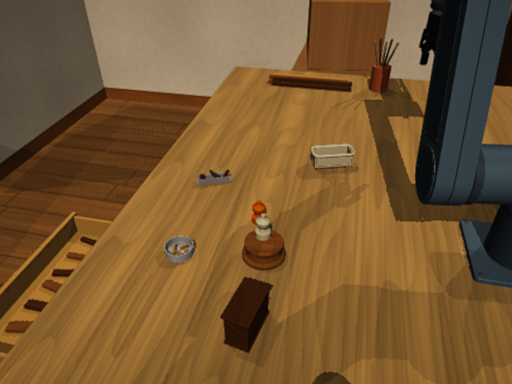

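Scene view: the urn is at about (307,185) on the plinth at (314,203), with the orange look-alike at (260,195). Side view: the urn is at (263,228) on the plinth at (264,245), with the orange one behind it.

Run:
```python
from h import *
a=snap('scene');b=snap('side')
for n,s,(x0,y0) in(('s',a,(280,155)),('d',b,(230,190))):
    c=s['pixels'][y0:y0+80,x0:x0+75]
    cv2.imwrite(f'pics/c{n}.png',cv2.resize(c,None,fx=7,fy=7,interpolation=cv2.INTER_CUBIC)[:,:,::-1])
im=np.hstack([cv2.imread('pics/cs.png'),cv2.imread('pics/cd.png')]);cv2.imwrite('pics/c.png',cv2.resize(im,None,fx=5/7,fy=5/7))
print('plinth',plane(a,314,203,.035),plane(b,264,246,.035)); print('urn foot',plane(a,307,196,.045),plane(b,263,237,.045))
for nm,p,q in(('tin',(297,270),(180,249)),('chest',(414,240),(245,330)),('orange',(260,206),(259,222))): print(nm,plane(a,*p,0.),plane(b,*q,0.))
```

```text
plinth [0.58425201 0.12555535 0.035     ] [0.55704219 0.13119523 0.035     ]
urn foot [0.58077827 0.10741827 0.045     ] [0.5633475  0.11306991 0.045     ]
tin [0.74704617 0.15503072 0.        ] [0.75654648 0.14899912 0.        ]
chest [0.56084814 0.33398051 0.        ] [ 5.51172663e-01  3.31093313e-01 -1.11022302e-16]
orange [0.60681201 0.00883528 0.        ] [0.59572757 0.01188823 0.        ]
```

View pics/c.png

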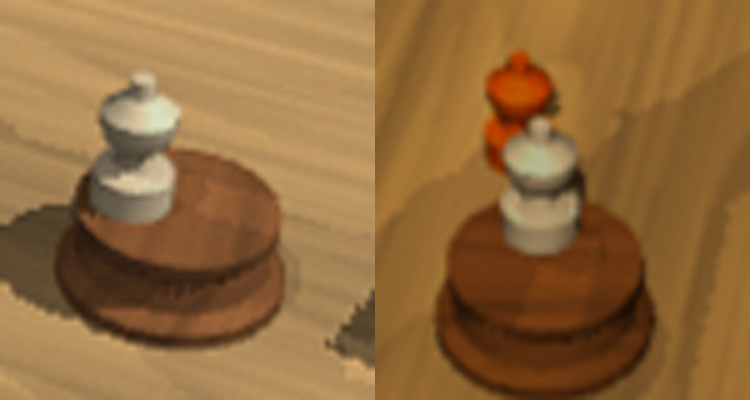

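Run:
```python
from h import *
a=snap('scene');b=snap('side')
for s,p,u in((a,(315.8,196.8),(306.4,194.2)),(b,(264,243.4),(263,235.2))):
    P=plane(s,*p,.04);U=plane(s,*u,.04);print(P,U,U-P,np.linalg.norm(U-P))
w=snap('wrist');print(-np.array(w['R']).T@w['t'],readout.get_state()['eef_pos'],w['R'])
```

```text
[0.56782627 0.12320455 0.04      ] [0.56834974 0.10183452 0.04      ] [ 5.23473349e-04 -2.13700316e-02 -5.55111512e-17] 0.02137644209798299
[0.55774312 0.12806827 0.04      ] [0.56580772 0.10171245 0.04      ] [ 0.0080646  -0.02635581  0.        ] 0.02756205176527705
[ 0.25254784 -0.49379736  0.37296861] [ 0.18903261 -0.51639241  0.20862019] [[ 0.34310106 -0.93929739 -0.00144095]
 [-0.90607215 -0.33136837  0.26311264]
 [-0.2476185  -0.08896862 -0.96476405]]
```

```bash
r='' ; python3 -m crank '[{"delta_pos":[3.3,-2.3,0],"rotation":[0,0,0],"claw":1},{"delta_pos":[3.3,-2.3,0],"rotation":[0,0,0],"claw":1},{"delta_pos":[3.3,-2.3,0],"rotation":[0,0,0],"claw":1},{"delta_pos":[3.3,-2.3,0],"rotation":[0,0,0],"claw":1},{"delta_pos":[3.3,-2.3,0],"rotation":[0,0,0],"claw":1},{"delta_pos":[3.3,-2.3,0],"rotation":[0,0,0],"claw":1},{"delta_pos":[3.3,-2.3,0],"rotation":[0,0,0],"claw":1},{"delta_pos":[3.3,-2.3,0],"rotation":[0,0,0],"claw":1}]'
python3 -m crank '[{"delta_pos":[3.3,-2.3,0],"rotation":[0,0,0],"claw":1},{"delta_pos":[3.3,-2.3,0],"rotation":[0,0,0],"claw":1},{"delta_pos":[3.3,-2.3,0],"rotation":[0,0,0],"claw":1},{"delta_pos":[3.3,-2.3,0],"rotation":[0,0,0],"claw":1},{"delta_pos":[3.3,-2.3,0],"rotation":[0,0,0],"claw":1},{"delta_pos":[3.3,-2.3,0],"rotation":[0,0,0],"claw":1},{"delta_pos":[0,0,0],"rotation":[0,0,-0.12],"claw":1},{"delta_pos":[0,0,0],"rotation":[0,0,-0.12],"claw":1}]'
python3 -m crank '[{"delta_pos":[0,0,0],"rotation":[0,0,-0.12],"claw":1},{"delta_pos":[0,0,0],"rotation":[0,0,-0.12],"claw":1},{"delta_pos":[0,0,0],"rotation":[0,0,-0.12],"claw":1},{"delta_pos":[0,0,0],"rotation":[0,0,-0.12],"claw":1},{"delta_pos":[0,0,0],"rotation":[0,0,-0.12],"claw":1},{"delta_pos":[0,0,0],"rotation":[0,0,-0.12],"claw":1},{"delta_pos":[0,0,0],"rotation":[0,0,-0.12],"claw":1},{"delta_pos":[0,0,0],"rotation":[0,0,-0.12],"claw":1}]'
```

```text
time: 1.02
eef_pos: [0.3758, -0.2517, 0.2069]
tool_rot: [3.094, 0.524, -0.002]
ft_force: [0.4, -0.6, 0.2]
grip_width: -0.004
time: 1.68
eef_pos: [0.5244, -0.0392, 0.2076]
tool_rot: [3.003, 0.905, 0.007]
ft_force: [-0.8, 0.2, 0.2]
grip_width: -0.002
time: 2.35
eef_pos: [0.5252, -0.0353, 0.207]
tool_rot: [2.204, 2.23, 0.002]
ft_force: [-0.0, 0.4, -0.3]
grip_width: -0.0
```

Run:
```python
from h import *
w=snap('wrist','w1.png')
for p in([.563,.125,.04],[.567,.102,.04]): print(proj(w,p))
```

```text
[293.43895763  16.91380183]
[296.30250756  42.05812049]
```

View pics/w1.png

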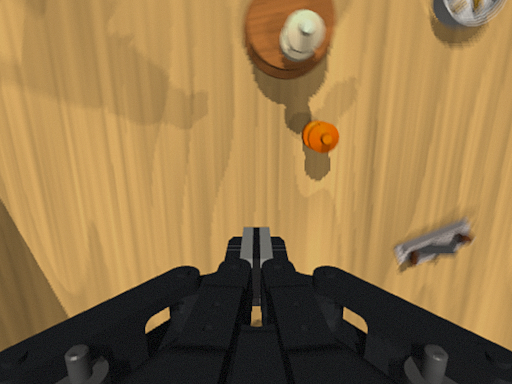

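The wrist view shows the urn at (303,33) on the plinth (centre about (290,20), cut off at the top). The orange look-alike is at (321,137), and the shut tips are at (257,232).

```bash
python3 -m crank '[{"delta_pos":[2.5,1.5,0],"rotation":[0,0,0],"claw":1},{"delta_pos":[2.5,1.5,0],"rotation":[0,0,0],"claw":1},{"delta_pos":[0,0,0],"rotation":[0,0,0],"claw":1},{"delta_pos":[0,0,0],"rotation":[0,0,0],"claw":1}]'
python3 - <<'E'
from h import *
w=snap('wrist')
c=w['pixels'][20:170,170:370]
cv2.imwrite('pics/w2.png',cv2.resize(c,None,fx=4,fy=4,interpolation=cv2.INTER_CUBIC)[:,:,::-1])
np.savez('w2.npz',**w)
for p in([.563,.125,.04],[.567,.102,.04]): print(proj(w,p))
E
```

```text
time: 2.73
eef_pos: [0.5551, 0.0158, 0.207]
tool_rot: [2.209, 2.225, 0.002]
ft_force: [0.3, -0.0, -0.2]
grip_width: 0.003
[262.39346041  70.71189392]
[265.83726044  93.72952653]
```

View pics/w2.png

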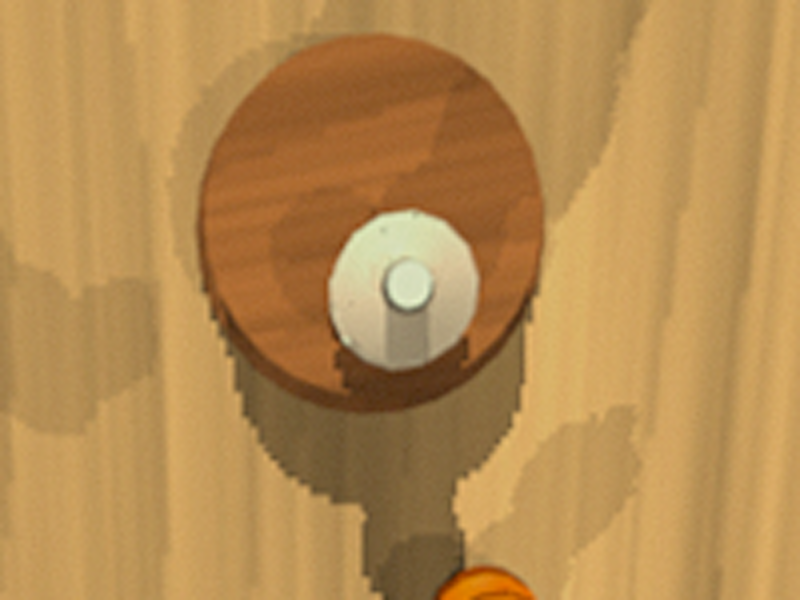

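Crop at 4x (pixel = 170+u/4, 20+v/4): the plinth top spans u 200–543 with its top edge at v 33. The urn's bowl disc is centred at (404,289) and its knob at (408,285).

```bash
cat >> h.py <<'E'
from scipy.optimize import least_squares
def measure(w,P0=(.563,.125),crop=None):
    im=w['pixels'];hsv=cv2.cvtColor(im,cv2.COLOR_RGB2HSV)
    cu,cv=proj(w,[*P0,.04])
    # cream: bright, low saturation, near plinth
    m=((hsv[...,1]<75)&(hsv[...,2]>120)).astype('u1')
    yy,xx=np.mgrid[:384,:512]; m[(xx-cu)**2+(yy-cv)**2>48**2]=0
    n,l,st,ce=cv2.connectedComponentsWithStats(m); k=1+np.argmax(st[1:,4])
    c,_=cv2.findContours((l==k).astype('u1'),0,1); c=max(c,key=cv2.contourArea)
    (bu,bv),br=cv2.minEnclosingCircle(c); B=plane(w,bu,bv,.083)
    # plinth: radial search for the red-brown / desk edge on the far half
    r_=im[...,0].astype(float);b_=im[...,1].astype(float)
    ratio=cv2.GaussianBlur(b_/(r_+1),(3,3),0)
    pts=[]
    for a in np.radians(np.arange(-175,-4,5)):
        rr=np.arange(32,52,.25);x=cu+rr*np.cos(a);y=cv+rr*np.sin(a)
        if y.min()<1: continue
        v=cv2.remap(ratio.astype('f4'),x.astype('f4')[None],y.astype('f4')[None],1)[0]
        g=np.diff(v); g=np.convolve(g,np.ones(5)/5,'same'); j=np.argmax(g); pts.append(plane(w,x[j],y[j],.04)[:2])
    pts=np.array(pts)
    f=least_squares(lambda p:np.hypot(*(pts-p[:2]).T)-p[2],[*P0,.045],loss='soft_l1',f_scale=.0005)
    res=np.abs(f.fun)
    return dict(bowl=B[:2],bpx=(bu,bv,br),rad=br*(np.linalg.norm(-np.array(w['R']).T@w['t']-B))/w['intrinsics'][0][0],plinth=f.x,med=np.median(res),n=len(pts))
E
python3 - <<'E'
from h import *
w=dict(np.load('w2.npz'));m=measure(w)
for k,v in m.items(): print(k,np.round(v,4))
print('knob',plane(w,170+408/4,20+285/4,.102)); print('off',m['bowl']-m['plinth'][:2])
u=[plane(w,170+x/4,20+y/4,.04)[:2] for x,y in((200,205),(543,205),(371,33))];print(u)
E
```

```text
bowl [0.5695 0.1012]
bpx [270.2157  91.8411  19.4772]
rad 0.0193
plinth [0.5632 0.12   0.0452]
med 0.0002
n 35
knob [0.57003215 0.10049819 0.102     ]
off [ 0.00624832 -0.01879727]
[array([0.51829755, 0.12413242]), array([0.60880141, 0.12481973]), array([0.56284914, 0.165203  ])]
```

```bash
python3 -m crank '[{"delta_pos":[0,0,0],"rotation":[0,0,-0.11],"claw":1},{"delta_pos":[0,0,0],"rotation":[0,0,-0.11],"claw":1},{"delta_pos":[0,0,0],"rotation":[0,0,-0.10],"claw":1},{"delta_pos":[0,0,0],"rotation":[0,0.1,0],"claw":1},{"delta_pos":[0,0,0],"rotation":[0,0.1,0],"claw":1},{"delta_pos":[0,0,0],"rotation":[0,0,0],"claw":1},{"delta_pos":[0,0,0],"rotation":[0,0,0],"claw":1}]'
cat > go.py <<'E'
from h import *
import sys
from scipy.spatial.transform import Rotation as Rn
s=readout.get_state();R=Rn.from_rotvec(s['tool_rot']).as_matrix()
p=np.array(s['eef_pos']);print('tcp',p.round(4),'R',R.round(3).tolist(),'F',np.round(s['ft_force'],1),'t',s['time'])
print('front corner',(p+R@[.011,0,.014]).round(4),'rear',(p+R@[-.011,0,.014]).round(4))
for i in range(1,len(sys.argv),3):
    t=np.array(sys.argv[i:i+3],float);print(t,'delta cm',(R.T@(t-p)*100).round(2))
E
python3 go.py .5846 .0579 .11 .5846 .0579 .0615
python3 - <<'E'
from h import *
w=snap('wrist');im=w['pixels'];hsv=cv2.cvtColor(im,cv2.COLOR_RGB2HSV)
m=((hsv[...,0]<14)&(hsv[...,1]>215)&(hsv[...,2]>150)).astype('u1')
n,l,st,ce=cv2.connectedComponentsWithStats(m);k=1+np.argmax(st[1:,4]);print(st[k],ce[k],plane(w,*ce[k],.04))
m=measure(w,(.5632,.12));print(m['bowl'],m['plinth'],m['rad'],m['med'])
E
```

```text
time: 3.37
eef_pos: [0.5523, 0.0134, 0.2076]
tool_rot: [-1.724, -2.424, -0.178]
ft_force: [0.6, 0.6, 0.6]
grip_width: 0.002
tcp [0.5523 0.0134 0.2076] R [[-0.322, 0.945, -0.062], [0.926, 0.328, 0.19], [0.2, 0.004, -0.98]] F [0.6 0.6 0.6] t 3.3667
front corner [0.5478 0.0263 0.196 ] rear [0.5549 0.0059 0.1917]
[0.5846 0.0579 0.11  ] delta cm [ 1.13  4.48 10.2 ]
[0.5846 0.0579 0.0615] delta cm [ 0.16  4.46 14.96]
[278 217  28  20 226] [292.11504425 227.8539823 ] [ 0.60464002 -0.00224663  0.04      ]
[0.56874717 0.09863704] [0.56304419 0.11792597 0.04629962] 0.02035424995327612 0.0004148904858271782
```

```bash
python3 -m crank '[{"delta_pos":[0.3,1.5,3.2],"rotation":[0,0,0],"claw":1},{"delta_pos":[0.3,1.5,3.2],"rotation":[0,0,0],"claw":1},{"delta_pos":[0.3,1.5,3.2],"rotation":[0,0,0],"claw":1},{"delta_pos":[0,0,0],"rotation":[0,0,0],"claw":1},{"delta_pos":[0,0,0],"rotation":[0,0,0],"claw":1}]'
python3 go.py .5846 .0579 .085 .5846 .0579 .0615
```

```text
time: 3.83
eef_pos: [0.5877, 0.0545, 0.1156]
tool_rot: [-1.736, -2.434, -0.172]
ft_force: [0.8, -0.3, 0.6]
grip_width: 0.002
tcp [0.5877 0.0545 0.1156] R [[-0.321, 0.946, -0.053], [0.929, 0.325, 0.178], [0.185, 0.008, -0.983]] F [ 0.8 -0.3  0.6] t 3.8333
front corner [0.5834 0.0672 0.1038] rear [0.5905 0.0468 0.0998]
[0.5846 0.0579 0.085 ] delta cm [-0.15 -0.21  3.08]
[0.5846 0.0579 0.0615] delta cm [-0.59 -0.23  5.39]
```

```bash
python3 -m crank '[{"delta_pos":[-0.2,-0.1,1.8],"rotation":[0,0,0],"claw":1},{"delta_pos":[-0.3,-0.1,1.8],"rotation":[0,0,0],"claw":1},{"delta_pos":[-0.2,0,1.4],"rotation":[0,0,0],"claw":1},{"delta_pos":[0,0,0],"rotation":[0,0,0],"claw":1},{"delta_pos":[0,0,0],"rotation":[0,0,0],"claw":1}]'
python3 go.py .5846 .0579 .0615
python3 - <<'E'
from h import *
w=snap('wrist','w3.png')
E
```

```text
time: 4.25
eef_pos: [0.5865, 0.056, 0.0714]
tool_rot: [-1.738, -2.447, -0.172]
ft_force: [-0.2, -1.5, 0.1]
grip_width: -0.001
tcp [0.5865 0.056  0.0714] R [[-0.325, 0.945, -0.044], [0.929, 0.328, 0.171], [0.175, 0.015, -0.984]] F [-0.2 -1.5  0.1] t 4.25
front corner [0.5823 0.0686 0.0595] rear [0.5895 0.0482 0.0556]
[0.5846 0.0579 0.0615] delta cm [ 0.07 -0.13  1.01]
```

View pics/w3.png

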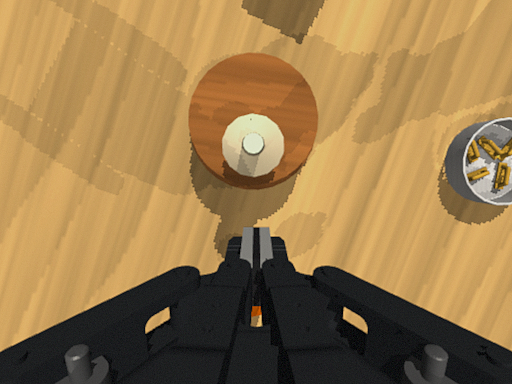

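The plinth centre (253,118), the urn (253,145) and the tips (257,232) are nearly in line, so the heading is right.

```bash
python3 -m crank '[{"delta_pos":[-0.2,-0.15,1.0],"rotation":[0,0,0],"claw":1},{"delta_pos":[0,0,0],"rotation":[0,0,0],"claw":1},{"delta_pos":[0,0,0],"rotation":[0,0,0],"claw":1}]'
python3 go.py
python3 - <<'E'
from h import *
from scipy.spatial.transform import Rotation as Rn
w=snap('wrist');m=measure(w,(.5632,.12));print(m)
R=Rn.from_rotvec(readout.get_state()['tool_rot']).as_matrix();e=np.r_[m['bowl'],.05]-readout.get_state()['eef_pos']
print('urn from tcp in tool',(R.T@e*100)); print('urn->plinth in tool',R.T@np.r_[m['plinth'][:2]-m['bowl'],0]*100)
E
```

```text
time: 4.55
eef_pos: [0.5875, 0.0544, 0.0648]
tool_rot: [-1.742, -2.453, -0.177]
ft_force: [-0.1, -0.0, 0.2]
grip_width: -0.002
tcp [0.5875 0.0544 0.0648] R [[-0.327, 0.944, -0.036], [0.93, 0.328, 0.169], [0.171, 0.021, -0.985]] F [-0.1 -0.   0.2] t 4.55
front corner [0.5834 0.067  0.0529] rear [0.5906 0.0466 0.0491]
{'bowl': array([0.56950756, 0.10163738]), 'bpx': (252.179443359375, 139.2228546142578, 32.04608154296875), 'rad': np.float64(0.01709671388338235), 'plinth': array([0.56541035, 0.12132635, 0.02686361]), 'med': np.float64(0.0027337981652156874), 'n': 35}
urn from tcp in tool [ 4.71905542 -0.15625154  2.29970456]
urn->plinth in tool [1.96387595 0.25853492 0.34753203]
```

```bash
sed -i 's/rr=np.arange(32,52,.25)/rr=np.arange(.8,1.25,.006)*Rp/; s/    pts=\[\]/    Rp=np.linalg.norm(proj(w,[P0[0]+.045,P0[1],.04])-[cu,cv]); pts=[]/; s/>48\*\*2/>70**2/' h.py
cat > m.py <<'E'
from h import *
from scipy.spatial.transform import Rotation as Rn
w=snap('wrist');m=measure(w,(.5632,.12));print('bowl',m['bowl'].round(4),m['rad'].round(4),'plinth',m['plinth'].round(4),'med',m['med'].round(5))
s=readout.get_state();R=Rn.from_rotvec(s['tool_rot']).as_matrix();p=np.array(s['eef_pos'])
x=R[:2,0]/np.linalg.norm(R[:2,0]); y=np.array([x[1],-x[0]]); f=lambda v:(np.array([v@x,v@y])*1000).round(1)
print('mm (fwd,toolY): urn-front',f(m['bowl']-(p+R@[.011,0,.014])[:2]),'plinth-urn',f(m['plinth'][:2]-m['bowl']),'tcp',p.round(4),'F',np.round(s['ft_force'],1),'t',s['time'])
E
python3 m.py
```

```text
bowl [0.5695 0.1011] 0.0174 plinth [0.5635 0.1203 0.0445] med 0.00011
mm (fwd,toolY): urn-front [36.6 -1.6] plinth-urn [20.1  0.8] tcp [0.5872 0.0545 0.0645] F [0.9 0.6 0.6] t 4.65
```

```bash
python3 -m crank '[{"delta_pos":[0.6,-0.1,0.2],"rotation":[0,0,0],"claw":1},{"delta_pos":[0.5,-0.1,0.2],"rotation":[0,0,0],"claw":1},{"delta_pos":[0,0,0],"rotation":[0,0,0],"claw":1},{"delta_pos":[0,0,0],"rotation":[0,0,0],"claw":1}]'; python3 m.py; python3 go.py
```

```text
time: 4.98
eef_pos: [0.5813, 0.0657, 0.0628]
tool_rot: [-1.742, -2.453, -0.177]
ft_force: [-0.0, -0.4, -0.3]
grip_width: -0.001
bowl [0.5697 0.1009] 0.0171 plinth [0.5635 0.1203 0.0445] med 0.00013
mm (fwd,toolY): urn-front [23.7  0.6] plinth-urn [20.3  0.5] tcp [0.5811 0.0658 0.0627] F [-1.2  0.3  0.4] t 5.0333
tcp [0.5811 0.0658 0.0627] R [[-0.326, 0.945, -0.037], [0.93, 0.328, 0.169], [0.172, 0.021, -0.985]] F [-1.2  0.3  0.4] t 5.0333
front corner [0.577  0.0784 0.0508] rear [0.5842 0.058  0.0471]
```

```bash
python3 -m crank '[{"delta_pos":[0.2,0,0.035],"rotation":[0,0,0],"claw":1},{"delta_pos":[0.2,0,0.035],"rotation":[0,0,0],"claw":1},{"delta_pos":[0.2,0,0.035],"rotation":[0,0,0],"claw":1},{"delta_pos":[0.2,0,0.035],"rotation":[0,0,0],"claw":1},{"delta_pos":[0.2,0,0.035],"rotation":[0,0,0],"claw":1},{"delta_pos":[0,0,0],"rotation":[0,0,0],"claw":1}]'; python3 m.py
```

```text
time: 5.53
eef_pos: [0.5776, 0.0764, 0.0627]
tool_rot: [-1.742, -2.452, -0.176]
ft_force: [-0.8, -0.1, -0.2]
grip_width: 0.003
bowl [0.5697 0.1009] 0.017 plinth [0.5634 0.1205 0.0444] med 0.00011
mm (fwd,toolY): urn-front [12.7  0.3] plinth-urn [20.6  0.6] tcp [0.5777 0.0763 0.0627] F [-0.1 -0.2 -0.4] t 5.5833
```

The front should already be touching, but the urn hasn't moved, so I'll look from the side before going on.

Run:
```python
from h import *
w=snap('wrist')['pixels'][60:300,150:370]; s=snap('scene')['pixels'][140:230,270:350]
a=cv2.resize(w,None,fx=2,fy=2,interpolation=cv2.INTER_CUBIC);b=cv2.resize(s,(427,480),interpolation=cv2.INTER_CUBIC)
cv2.imwrite('pics/w4.png',np.hstack([a[:,:360],b])[:,:,::-1])
```

```text
(no output)
```

View pics/w4.png

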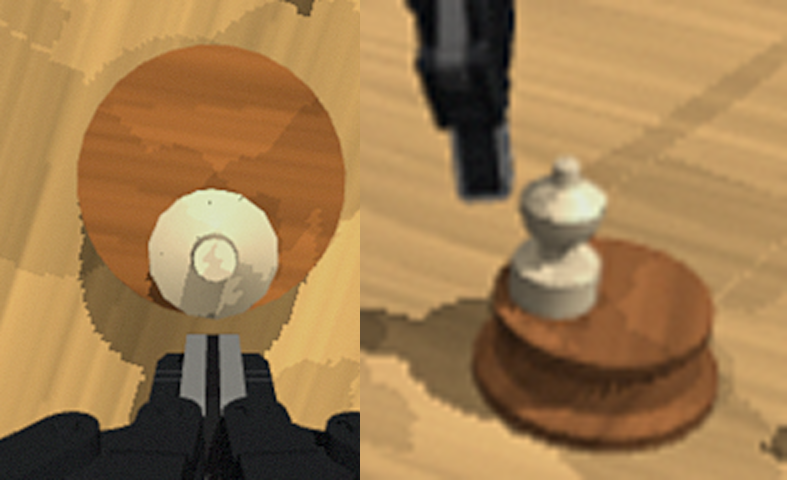

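Run:
```python
from h import *
from scipy.spatial.transform import Rotation as Rn
s=readout.get_state();R=Rn.from_rotvec(s['tool_rot']).as_matrix();p=np.array(s['eef_pos'])
a=eyes.snapshot('scene');w=eyes.snapshot('wrist');b=eyes.snapshot('side')
for q in([.011,0,.014],[-.011,0,.014],[0,0,0]):
    X=p+R@q;print(X.round(4),'scene',proj(a,X),'wrist',proj(w,X),'side',proj(b,X))
# observed tips: scene (293.4,176.6) wrist tips center
U=[];
def ray(s,u,v):
    K,Rr,t=[np.array(s[k]) for k in('intrinsics','R','t')];return -Rr.T@t,Rr.T@np.linalg.inv(K)@[u,v,1]
A=[];B=[]
for s_,u,v in((a,290.5,176.5),(w,256,228)):
    c,d=ray(s_,u,v);d/=np.linalg.norm(d);M=np.eye(3)-np.outer(d,d);A.append(M);B.append(M@c)
print('tri',np.linalg.lstsq(np.vstack(A),np.hstack(B),rcond=None)[0])
c=b['pixels'][185:275,215:315];cv2.imwrite('pics/s5.png',cv2.resize(c,None,fx=6,fy=6,interpolation=cv2.INTER_CUBIC)[:,:,::-1])
```

```text
[0.5738 0.0886 0.0508] scene [300.19431643 189.73962818] wrist [254.65507048 202.40681346] side [260.87550581 227.5105391 ]
[0.581  0.0681 0.047 ] scene [290.06218268 190.27897426] wrist [254.71178531 234.32417111] side [259.79734486 222.733154  ]
[0.5779 0.076  0.0627] scene [294.4755435  184.58160137] wrist [254.60122797 226.68505809] side [260.33586731 219.93649436]
tri [0.57881663 0.07251302 0.08042319]
```

View pics/s5.png

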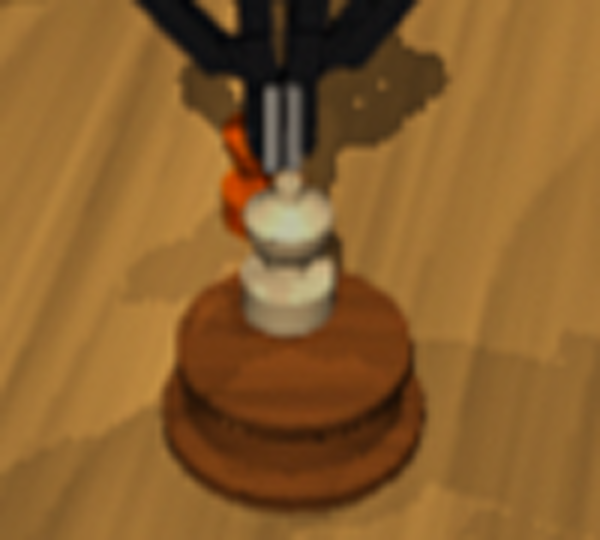

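Run:
```python
from h import *
from scipy.spatial.transform import Rotation as Rn
s=readout.get_state();R=Rn.from_rotvec(s['tool_rot']).as_matrix();p=np.array(s['eef_pos'])
a=eyes.snapshot('scene');w=eyes.snapshot('wrist');b=eyes.snapshot('side')
obs=[(a,270+(510-360)/5.34,140+195/5.33),(b,215+283/6,185+170/6),(w,256,227)]
f=lambda X:np.concatenate([proj(c,X)-[u,v] for c,u,v in obs])
for sel in([0,1],[0,2],[1,2],[0,1,2]):
    g=least_squares(lambda X:np.concatenate([proj(obs[i][0],X)-obs[i][1:] for i in sel]),[.578,.08,.06])
    print(sel,g.x.round(4),'tool mm',(R.T@(g.x-p)*1000).round(1),g.fun.round(1))
# scale check: known urn knob top z from two views
print('urn top proj',proj(a,[.5697,.1009,.102]),proj(b,[.5697,.1009,.102]),'obs',270+(566-360)/5.34,140+160/5.33,215+290/6,185+173/6)
print(s['grip_width'],s['q'])
```

```text
[0, 1] [0.5736 0.0799 0.0839] tool mm [  8.8  -2.3 -20. ] [-0.4 -0.8 -0.4  0.9]
[0, 2] [0.5768 0.0803 0.0845] tool mm [  8.3   0.8 -20.7] [-0.7 -0.3  0.  -0.2]
[1, 2] [0.5764 0.0807 0.0869] tool mm [  9.2   0.6 -23. ] [-1.6 -0.1 -0.4 -0.1]
[0, 1, 2] [0.5765 0.0804 0.0852] tool mm [  8.6   0.7 -21.4] [-0.7 -0.6 -1.7  0.4 -0.3 -0.2]
urn top proj [308.46564462 170.19890185] [261.46857339 213.9755896 ] obs 308.57677902621725 170.0187617260788 263.3333333333333 213.83333333333334
0.00373201834726534 [-0.16767024  0.47008416  1.62224733  0.17904018  1.12070677 -0.58678085]
```

All three views place the visible fingertip edge about 21 mm behind the reported TCP, not 14 mm ahead. So the tips are at z≈0.085, level with the bowl, although the state puts them at 0.05. I'll back off clear of the plinth (safe whichever is right), lower, and check again.

```bash
python3 -m crank '[{"delta_pos":[-0.8,0,-0.14],"rotation":[0,0,0],"claw":1},{"delta_pos":[-0.8,0,-0.14],"rotation":[0,0,0],"claw":1},{"delta_pos":[-0.7,0,-0.12],"rotation":[0,0,0],"claw":1},{"delta_pos":[0,0,0],"rotation":[0,0,0],"claw":1},{"delta_pos":[-0.17,-0.02,1.0],"rotation":[0,0,0],"claw":1},{"delta_pos":[-0.17,-0.02,1.0],"rotation":[0,0,0],"claw":1},{"delta_pos":[0,0,0],"rotation":[0,0,0],"claw":1}]'; python3 go.py
python3 - <<'E'
from h import *
s=snap('scene')['pixels'][60:240,220:370];b=snap('side')['pixels'][110:290,190:340]
cv2.imwrite('pics/p9.png',np.hstack([cv2.resize(i,(400,480),interpolation=cv2.INTER_CUBIC) for i in(s,b)])[:,:,::-1])
E
```

```text
time: 6.57
eef_pos: [0.5873, 0.0499, 0.0409]
tool_rot: [-1.745, -2.453, -0.177]
ft_force: [-0.4, 0.2, -1.1]
grip_width: 0.002
tcp [0.5873 0.0499 0.0409] R [[-0.325, 0.945, -0.035], [0.93, 0.326, 0.168], [0.17, 0.022, -0.985]] F [-0.4  0.2 -1.1] t 6.5667
front corner [0.5832 0.0625 0.029 ] rear [0.5904 0.0421 0.0252]
```

View pics/p9.png

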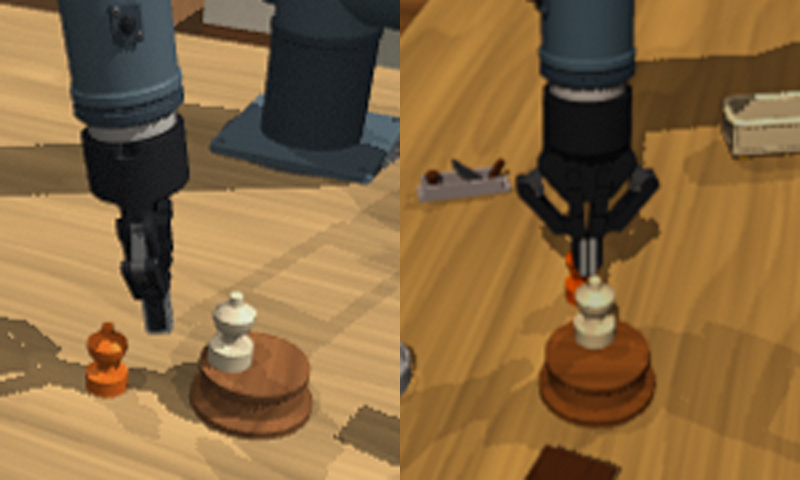

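```bash
python3 - <<'E'
from h import *
from scipy.spatial.transform import Rotation as Rn
s=readout.get_state();R=Rn.from_rotvec(s['tool_rot']).as_matrix();p=np.array(s['eef_pos'])
a=eyes.snapshot('scene');b=eyes.snapshot('side')
obs=[(a,284.3,183),(b,260.5,213)]
g=least_squares(lambda X:np.concatenate([proj(c,X)-[u,v] for c,u,v in obs]),[.578,.08,.06])
print(g.x.round(4),'tool mm',(R.T@(g.x-p)*1000).round(1),g.fun.round(1))
E
python3 m.py
```

```text
[0.5829 0.0538 0.0637] tool mm [  8.7  -3.  -20.5] [-0.2 -0.4 -0.2  0.4]
bowl [0.5697 0.1009] 0.018 plinth [0.5635 0.1203 0.0444] med 8e-05
mm (fwd,toolY): urn-front [41.  -1.6] plinth-urn [20.3  0.5] tcp [0.5888 0.0501 0.0434] F [-0.3  0.3 -0.3] t 6.8167
```

```bash
sed -i 's/\[.011,0,.014\]/[.010,0,-.021]/' m.py go.py; python3 -m crank '[{"delta_pos":[-0.12,-0.1,0.75],"rotation":[0,0,0],"claw":1},{"delta_pos":[-0.12,-0.05,0.75],"rotation":[0,0,0],"claw":1},{"delta_pos":[0,0,0],"rotation":[0,0,0],"claw":1},{"delta_pos":[0,0,0],"rotation":[0,0,0],"claw":1}]'; python3 m.py; python3 go.py
```

```text
time: 7.15
eef_pos: [0.5881, 0.0504, 0.0275]
tool_rot: [-1.746, -2.458, -0.181]
ft_force: [0.1, 0.8, -0.5]
grip_width: -0.003
bowl [0.5692 0.101 ] 0.0181 plinth [0.5634 0.1203 0.0444] med 9e-05
mm (fwd,toolY): urn-front [47.6 -0.2] plinth-urn [20.1  0.9] tcp [0.5879 0.0504 0.0274] F [-1.  -0.   0.2] t 7.2
tcp [0.5879 0.0504 0.0274] R [[-0.327, 0.945, -0.03], [0.93, 0.327, 0.167], [0.168, 0.027, -0.985]] F [-1.  -0.   0.2] t 7.2
front corner [0.5852 0.0562 0.0498] rear [0.591  0.0425 0.0118]
```

```bash
python3 -m crank '[{"delta_pos":[0.7,0,0.12],"rotation":[0,0,0],"claw":1},{"delta_pos":[0.7,0,0.12],"rotation":[0,0,0],"claw":1},{"delta_pos":[0.7,0,0.12],"rotation":[0,0,0],"claw":1},{"delta_pos":[0,0,0],"rotation":[0,0,0],"claw":1},{"delta_pos":[0,0,0],"rotation":[0,0,0],"claw":1}]'; python3 m.py;python3 go.py
python3 - <<'E'
from h import *
w=snap('wrist')['pixels'][60:300,150:350]; s=snap('scene')['pixels'][140:230,270:345]
cv2.imwrite('pics/p10.png',np.hstack([cv2.resize(i,(400,480),interpolation=cv2.INTER_CUBIC) for i in(w,s)])[:,:,::-1])
E
```

```text
time: 7.62
eef_pos: [0.5801, 0.0731, 0.0278]
tool_rot: [-1.745, -2.458, -0.181]
ft_force: [1.0, -0.3, -0.4]
grip_width: -0.0
bowl [0.5697 0.1011] 0.017 plinth [0.5634 0.1205 0.0444] med 8e-05
mm (fwd,toolY): urn-front [23.4  0.1] plinth-urn [20.4  0.5] tcp [0.58   0.0732 0.0278] F [ 0.1 -0.2  0.3] t 7.6667
tcp [0.58   0.0732 0.0278] R [[-0.327, 0.945, -0.03], [0.93, 0.327, 0.168], [0.168, 0.027, -0.985]] F [ 0.1 -0.2  0.3] t 7.6667
front corner [0.5774 0.079  0.0501] rear [0.5832 0.0653 0.0121]
```

View pics/p10.png

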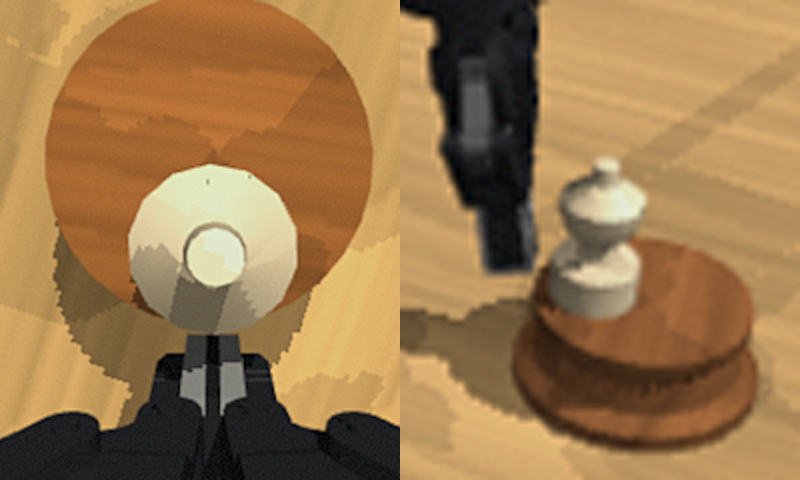

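The tip is now level with the foot, about 5 mm short of it and clear of the bowl, and no force is felt. I'll start light taps.

```bash
python3 -m crank '[{"delta_pos":[0.2,0,0.035],"rotation":[0,0,0],"claw":1},{"delta_pos":[0.2,0,0.035],"rotation":[0,0,0],"claw":1},{"delta_pos":[0.2,0,0.035],"rotation":[0,0,0],"claw":1},{"delta_pos":[0.2,0,0.035],"rotation":[0,0,0],"claw":1},{"delta_pos":[0,0,0],"rotation":[0,0,0],"claw":1}]'; python3 m.py
```

```text
time: 8.18
eef_pos: [0.5781, 0.08, 0.0278]
tool_rot: [-1.748, -2.457, -0.182]
ft_force: [-0.0, -1.1, -0.8]
grip_width: -0.004
bowl [0.5692 0.1028] 0.017 plinth [0.5634 0.1204 0.0444] med 8e-05
mm (fwd,toolY): urn-front [18.2 -0.3] plinth-urn [18.5  0.4] tcp [0.5782 0.0799 0.0278] F [ 0.7  0.8 -0.4] t 8.2333
```

```bash
python3 -m crank '[{"delta_pos":[0.2,0,0.035],"rotation":[0,0,0],"claw":1},{"delta_pos":[0.2,0,0.035],"rotation":[0,0,0],"claw":1},{"delta_pos":[0.2,0,0.035],"rotation":[0,0,0],"claw":1},{"delta_pos":[0.2,0,0.035],"rotation":[0,0,0],"claw":1},{"delta_pos":[0.2,0,0.035],"rotation":[0,0,0],"claw":1},{"delta_pos":[0,0,0],"rotation":[0,0,0],"claw":1}]'; python3 m.py
```

```text
time: 8.73
eef_pos: [0.5748, 0.0901, 0.0278]
tool_rot: [-1.749, -2.458, -0.182]
ft_force: [0.8, 0.1, 0.6]
grip_width: -0.002
bowl [0.5659 0.1128] 0.0171 plinth [0.5634 0.1205 0.0444] med 7e-05
mm (fwd,toolY): urn-front [18.1 -0.4] plinth-urn [8.1 0.2] tcp [0.5748 0.09   0.0278] F [ 0.2 -0.1 -0.6] t 8.7833
```

```bash
python3 -m crank '[{"delta_pos":[0.2,0,0.035],"rotation":[0,0,0],"claw":1},{"delta_pos":[0.2,0,0.035],"rotation":[0,0,0],"claw":1},{"delta_pos":[0.2,0,0.035],"rotation":[0,0,0],"claw":1},{"delta_pos":[0,0,0],"rotation":[0,0,0],"claw":1}]'; python3 m.py
```

```text
time: 9.12
eef_pos: [0.5727, 0.0962, 0.0278]
tool_rot: [-1.749, -2.458, -0.182]
ft_force: [-1.7, -0.1, -0.9]
grip_width: -0.005
bowl [0.5638 0.1189] 0.0171 plinth [0.5633 0.1205 0.0444] med 9e-05
mm (fwd,toolY): urn-front [18.1 -0.3] plinth-urn [1.7 0.1] tcp [0.5728 0.0961 0.0278] F [-0.  -0.2  0.1] t 9.1667
```

```bash
python3 -m crank '[{"delta_pos":[0.13,0,0.02],"rotation":[0,0,0],"claw":1},{"delta_pos":[0,0,0],"rotation":[0,0,0],"claw":1}]'; python3 m.py
python3 -m crank '[{"delta_pos":[-0.3,0,-0.05],"rotation":[0,0,0],"claw":1},{"delta_pos":[-0.6,0,-0.1],"rotation":[0,0,0],"claw":1},{"delta_pos":[-0.8,0,-0.14],"rotation":[0,0,0],"claw":1},{"delta_pos":[-0.8,0,-0.14],"rotation":[0,0,0],"claw":1},{"delta_pos":[-0.8,0,-0.14],"rotation":[0,0,0],"claw":1},{"delta_pos":[0,0,0],"rotation":[0,0,0],"claw":1},{"delta_pos":[0,0,0],"rotation":[0,0,0],"claw":1}]'; python3 m.py
python3 - <<'E'
from h import *
w=snap('wrist')['pixels'][20:260,150:350]; s=snap('scene')['pixels'][140:230,275:350];d=snap('side')['pixels'][190:280,225:300]
cv2.imwrite('pics/p11.png',np.hstack([cv2.resize(i,None,fx=480/i.shape[0]*.65,fy=480/i.shape[0]*.65,interpolation=cv2.INTER_CUBIC) for i in(w,s,d)])[:,:,::-1])
E
```

```text
time: 9.33
eef_pos: [0.5723, 0.0974, 0.0278]
tool_rot: [-1.749, -2.458, -0.182]
ft_force: [-0.3, -0.2, 0.7]
grip_width: 0.005
bowl [0.5634 0.1201] 0.0171 plinth [0.5633 0.1205 0.0444] med 0.0001
mm (fwd,toolY): urn-front [18.1 -0.3] plinth-urn [0.3 0.1] tcp [0.5724 0.0973 0.0278] F [-0.6 -0.4 -0. ] t 9.3833
time: 9.97
eef_pos: [0.585, 0.0611, 0.0278]
tool_rot: [-1.75, -2.457, -0.182]
ft_force: [-0.2, 1.3, -0.0]
grip_width: 0.004
bowl [0.5632 0.1192] 0.0198 plinth [0.5635 0.1201 0.0445] med 9e-05
mm (fwd,toolY): urn-front [55.7 -0.9] plinth-urn [0.7 0.6] tcp [0.585  0.0611 0.0278] F [-0.  -0.7  1.4] t 10.0167
```

View pics/p11.png

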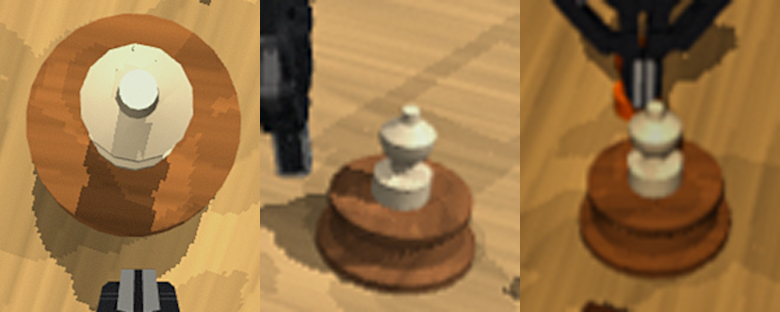

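The urn is upright and looks central: foot (402,209) on the scene panel, (655,197) on the side panel. I'll cross-check the front-edge gaps in the fixed views, which should be 27 mm.

```bash
python3 -m crank '[{"delta_pos":[-1.0,0,-3.0],"rotation":[0,0,0],"claw":1},{"delta_pos":[-0.5,0,-3.5],"rotation":[0,0,0],"claw":1},{"delta_pos":[0,0,-3.5],"rotation":[0,0,0],"claw":1},{"delta_pos":[0,0,-3.5],"rotation":[0,0,0],"claw":1},{"delta_pos":[0,-1.0,0],"rotation":[0,0,0],"claw":1},{"delta_pos":[0,-1.0,0],"rotation":[0,0,0],"claw":1},{"delta_pos":[0,0,0],"rotation":[0,0,0],"claw":1}]'; python3 m.py
python3 - <<'E'
from h import *
a=snap('scene');b=snap('side'); k=90/480/.65
for nm,s,o,ox,F,P in(('scene',a,(275,140),260,(402,209),(400,238)),('side',b,(225,190),520,(655,197),(655,232))):
    g=lambda q:plane(s,o[0]+(q[0]-ox+.5)*k-.5,o[1]+(q[1]+.5)*k-.5,.04)[:2]
    print(nm,'gap mm',np.linalg.norm(g(F)-g(P))*1000)
    # masks: cream foot bottom and plinth front rim down centre column
    C=proj(s,[.5634,.1203,.04]); print('centre px',C, 'foot front row exp',proj(s,np.r_[np.array([.5634,.1203])+.018*((c:=-np.array(s['R']).T@s['t'])[:2]-[.5634,.1203])/np.linalg.norm(c[:2]-[.5634,.1203]),.04]), 'foot px',o[0]+(F[0]-ox+.5)*k-.5,o[1]+(F[1]+.5)*k-.5)
    u=int(round(C[0]));r=np.arange(int(C[1])-4,int(C[1])+20);print(r[0],s['pixels'][r,u].tolist())
    # knob: bright cream top component
    hsv=cv2.cvtColor(s['pixels'],cv2.COLOR_RGB2HSV);m=((hsv[...,1]<80)&(hsv[...,2]>90)).astype('u1');z=np.zeros_like(m);T=proj(s,[.5634,.1203,.07]).astype(int);z[T[1]-28:T[1]+28,T[0]-14:T[0]+14]=1
    x,y,w_,h_=cv2.boundingRect(m*z);print('urn bbox',x,y,w_,h_,'col centre',x+(w_-1)/2,'exp col',proj(s,[.5634,.1203,.083])[0],'top exp',proj(s,[.5634,.1203,.102])[1])
E
```

```text
time: 10.75
eef_pos: [0.5711, 0.0208, 0.1616]
tool_rot: [-1.74, -2.458, -0.177]
ft_force: [-0.1, 0.6, -0.2]
grip_width: -0.003
bowl [0.5633 0.1178] 0.0216 plinth [0.5633 0.1194 0.0453] med 0.00024
mm (fwd,toolY): urn-front [87.4 25.2] plinth-urn [1.5 0.6] tcp [0.5713 0.0212 0.1611] F [-0.2 -0.3  0.4] t 10.8
scene gap mm 29.59479918425726
centre px [315.21617315 195.37057718] foot front row exp [314.59221307 200.1906441 ] foot px 315.6057692307692 199.9326923076923
191 [[226, 205, 166], [224, 208, 168], [220, 201, 163], [177, 161, 130], [112, 101, 82], [120, 109, 88], [124, 112, 92], [125, 114, 92], [130, 119, 98], [135, 112, 89], [142, 88, 49], [140, 88, 50], [150, 96, 56], [162, 104, 61], [161, 103, 60], [162, 103, 60], [158, 99, 56], [125, 79, 45], [70, 45, 24], [64, 40, 22], [58, 35, 20], [64, 42, 20], [67, 42, 24], [74, 46, 24]]
urn bbox 307 170 19 30 col centre 316.0 exp col 317.36191260788985 top exp 171.13052721780144
side gap mm 31.596334320582926
centre px [262.29340335 240.72594562] foot front row exp [262.27502587 246.22547194] foot px 263.58653846153845 246.47115384615384
236 [[168, 141, 100], [174, 147, 105], [180, 153, 109], [185, 156, 112], [187, 159, 114], [174, 148, 106], [152, 129, 92], [153, 129, 92], [155, 131, 94], [156, 134, 96], [139, 112, 77], [107, 62, 30], [102, 50, 13], [100, 50, 15], [97, 50, 16], [104, 53, 17], [108, 54, 17], [118, 60, 19], [123, 64, 18], [112, 58, 18], [82, 41, 13], [60, 30, 10], [67, 34, 9], [92, 47, 14]]
urn bbox 259 220 12 21 col centre 264.5 exp col 262.34119804525966 top exp 219.8478681512223
```

Run:
```python
from h import *
for n,u,f,p in(('scene',315.2,200.1,207.6),('side',262.3,246.2,255.6)):
    s=eyes.snapshot(n); A=plane(s,u,f,.04);B=plane(s,u,p,.04);print(n,A,B,'gap',np.linalg.norm(A-B)*1000,'implied plinth c',B[:2]-.045*(B-A)[:2]/np.linalg.norm(B-A),'urn c',A[:2]-.018*(B-A)[:2]/np.linalg.norm(B-A), 'mm/row',np.linalg.norm(plane(s,u,f+1,.04)-A)*1000)
w=snap('wrist')
# high view: knob vs plinth
hsv=cv2.cvtColor(w['pixels'],cv2.COLOR_RGB2HSV)
C=proj(w,[.5634,.1203,.05]).astype(int);c=w['pixels'][C[1]-45:C[1]+45,C[0]-55:C[0]+55];print('crop origin',C-[55,45])
cv2.imwrite('pics/p12.png',cv2.resize(c,None,fx=7,fy=6.667 if 0 else 7,interpolation=cv2.INTER_CUBIC)[:600,:,::-1])
```

```text
scene [0.57983033 0.12611975 0.04      ] [0.60469662 0.13498351 0.04      ] gap 26.39884324379613 implied plinth c [0.56230904 0.11987416] urn c [0.56287529 0.120076  ] mm/row 3.605455601652335
side [0.55954198 0.13779727 0.04      ] [0.55321029 0.16662839 0.04      ] gap 29.518193553495454 implied plinth c [0.56286285 0.12267583] urn c [0.56340301 0.12021625] mm/row 3.2139621255417583
crop origin [223  57]
```

View pics/p12.png

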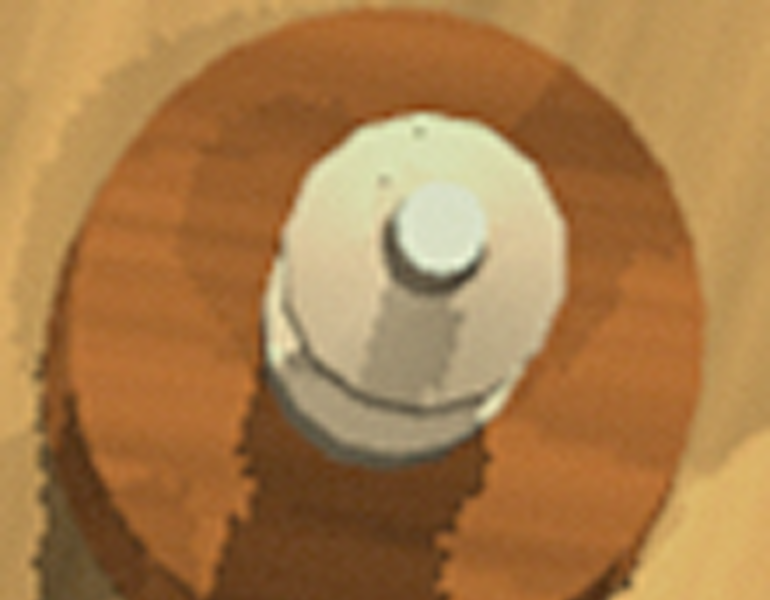

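Run:
```python
from h import *
w=eyes.snapshot('wrist'); g=lambda x,y,z:plane(w,223+(x+.5)/7-.5,57+(y+.5)/7-.5,z)[:2].round(4)
print('knob',g(439,230,.102),'bowl',g(426,261,.083)); m=measure(w,(.5634,.12));print('plinth',m['plinth'],m['med'])
print('foot front',g(385,467,.04))
F=g(385,467,.04);C=-np.array(w['R']).T@w['t'];d=(F-C[:2])/np.linalg.norm(F-C[:2]);print('foot c',F+.018*d)
```

```text
knob [0.5636 0.1194] bowl [0.5639 0.1208]
plinth [0.56335044 0.11933283 0.04528828] 0.00021192548544045342
foot front [0.5692 0.1035]
foot c [0.57368036 0.12093348]
```

```bash
python3 -c "
from rig import workorder,readout
print(readout.get_state()['time']);workorder.job_done()"
```

```text
11.1
the job is handed in; nothing more can be done
```

The urn stands upright in the middle of the plinth, and I handed the job in at 11.1 s. I pushed it there by its foot with the shut fingertips, about 20 mm in four short nudges, then lifted the hand clear. The wrist force readings stayed within about 2 N.

- **Centring:** The last wrist-camera checks put the urn within about 1.5 mm of the plinth centre. The knob was at (0.5636, 0.1194), the bowl at (0.5639, 0.1208) and the plinth at (0.5634, 0.1193). The scene camera agreed, with a 26.4 mm gap from foot to rim where 27 mm is exact.
- **Checks that disagreed:**
  - The side camera's gap was 29.5 mm, about 2.5 mm off, but one pixel there is worth 3.2 mm.
  - The automatic bowl fit from the raised hand gave 1.6 mm, because part of the foot was counted as bowl.
  - A rough foot-centre estimate gave x = 0.574, about 10 mm off. It came from one badly chosen edge point, so I set it aside.
- **Fingertip position:** All three cameras showed the shut tips about 21 mm behind the reported TCP, not the stated 14 mm ahead. My first approach was therefore at bowl height. I noticed before touching the urn, backed off, and went by the camera positions from then on.
- **Other things on the desk:** I kept the hand clear of the bystanders and felt no contact, but I did not measure their positions again afterwards.

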